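# Pack the accessory cases by weight

## Robot

A 7-joint arm with a two-finger parallel gripper is mounted at the origin on the work surface. World frame = base frame: x ahead of the robot, y to its left, z up, the work surface at z = 0. Lengths are in m, angles in rad, forces in N, time in s.
With the tool pointing down it reaches from about 0.425 to 0.925 m from the base axis. Payload 6.8 kg.
Tool frame: the origin (TCP) lies at the very end of the fingers, on their centre line; the grasp point (between the pads) lies 19 mm behind it (env.pinch_z is the distance from the TCP to the grasp point, in m); z points along the fingers, y is the line along which they close (so a half turn about z gives the same grasp; the last joint's range is limited). The gripper opens to 85 mm and grips with 20 to 120 N. Pads are 22 mm wide; open, the fingers measure 114 mm over their backs; the gripper's body (76 mm by 85 mm) begins 54 mm behind the grasp point. The pads swing forward as they close: fully open they stand 13 mm farther back than shut.
Start: joints at [1.194, 0.477, 0.022, 1.555, -0.011, 1.109, -0.083], TCP at [0.179, -0.651, 0.192] pointing down, gripper open.
Joint ranges: [-2.96, 2.96], [-0.34, 2.1], [-1.41, 1.46], [0.24, 2.44], [-1.37, 4.51], [0.17, 1.92], [-2.96, 2.96]. Speed limits (rad/s): [2.39, 2.39, 3.14, 3.14, 3.14, 3.14, 3.14].

## Interface

Orientations are given as a 3x3 rotation matrix whose columns are the frame's x, y, z axes.
In Python, from plant import telemetry, read_camera, env gives the robot as it stands. The module is installed in compiled form; this text tells all that it offers.
- The arm moves only by the shell command python3 -m pendant 'ROWS' [FORCE]. ROWS is JSON, a list of rows, each an object of numbers: "jaw": the closure, from -1 (fully open) to 1 (shut); "x", "y", "z": the shift along the world's x, y, z in cm; "ax", "ay", "az": the turn, a rotation vector about the world's x, y, z in degrees. In form: [{"jaw": .., "x": .., "y": .., "z": .., "ax": .., "ay": .., "az": ..}, ...]. A call has 1 to 10 rows; each row is the pose to reach, as a shift and turn from the pose commanded when the call began; what a row does not reach only later rows make up. A row lasts 1/10 s, in which the tool goes at most 50 mm and 8.59 degrees, less where a joint would pass 70% of its speed; a pose out of reach is approached as far as the arm can. A call with a gripper value outside its range is refused whole. The fingers move at their own pace and stop on an object; FORCE is the grip in N (left out, the last holds). Time passes only in rows, so rows that repeat a pose let the fingers close. It gives the time, the measured TCP pose, the force, the opening and the grip force at its end, in the units of the state.
- telemetry.get_state(): the state, without advancing time (a new reading comes with each control period).
- read_camera(name): name is "scene" or "top"; returns a dict with "frame" (420x560x3 uint8, red, green, blue), "mtx" (3x3 intrinsics, pixels), "cam_to_world" (4x4, takes a point from camera to world coordinates). Camera axes: x right, y down, z forward; pixel columns grow to the right and rows downward; lengths in m; the calibration is good to about 2 mm. A picture is of the moment at which its call begins. There is no depth.
- env.job_done(): hands the job in; it is judged then, once.
The state is a dict: "time_s": time; "q": joint angles; "joint_vel": joint speeds; "effort": joint torques, N m; "eef_pos": TCP position; "tool_rot": TCP orientation; "ft_force": force on the tool from outside, world axes, zero at the start; "ft_torque": the same for the moment, N m; "finger_gap": finger opening in m; "gripper_force": force on a finger pad.
Only numpy, scipy, OpenCV 4.12 (cv2) and the standard library are available. Lean on these libraries where they do the work, as an engineer would, in place of code of your own. Each camera call takes 0.05 s, during which the arm holds its last target. There are 200 camera calls.

## Task

Pack the three grey accessory cases flat in the aluminium carrier as one neat stack, the heaviest at the bottom, the middle one on it and the lightest on top. They look alike, so heft each to tell them apart; lower each one gently into the carrier without dropping it or tipping it over, and leave the other things on the bench where they are.

Things in the scene. Friction and masses are not known exactly. Their poses are not given: they have to be found in the camera images.
- case_a_mid (a point): centre of a closed grey plastic case, 100 (its x) x 54 (y) x 28 mm (z), smooth hard sides, dark flush lid inlay, small catches; point 14 mm above its underside; z up, yaw within 0.45 rad of world x at the start. Grip it across the 54 mm. Looks just like the other two.
- case_b_mid (a point): centre of a closed grey plastic case, 100 (its x) x 54 (y) x 28 mm (z), smooth hard sides, dark flush lid inlay, small catches; point 14 mm above its underside; z up, yaw within 0.45 rad of world x at the start. Grip it across the 54 mm. Looks just like the other two.
- case_c_mid (a point): centre of a closed grey plastic case, 100 (its x) x 54 (y) x 28 mm (z), smooth hard sides, dark flush lid inlay, small catches; point 14 mm above its underside; z up, yaw within 0.45 rad of world x at the start. Grip it across the 54 mm. Looks just like the other two.
- case_a: same case as point case_a_mid, origin at the centre of its underside, same axes. Of the three cases one is nearly empty (about 1.2 N in all), one half full (2.8 to 3.3 N) and one full of brass (5.3 to 6.7 N); which is which changes every time and shows only in the weight felt when lifted.
- case_b: same case as point case_b_mid, origin at the centre of its underside, same axes. Of the three cases one is nearly empty (about 1.2 N in all), one half full (2.8 to 3.3 N) and one full of brass (5.3 to 6.7 N); which is which changes every time and shows only in the weight felt when lifted.
- case_c: same case as point case_c_mid, origin at the centre of its underside, same axes. Of the three cases one is nearly empty (about 1.2 N in all), one half full (2.8 to 3.3 N) and one full of brass (5.3 to 6.7 N); which is which changes every time and shows only in the weight felt when lifted.
- carrier_floor (a point): centre of the carrier's floor (its upper face, 6 mm above the bench); x along its length, y across, z up; yaw within 0.45 rad of world x. It takes one column of three cases lying flat, lengths along its x, with undersides 6, 34 and 62 mm above the bench; the top case stands 16 mm proud of the end walls.
- carrier: aluminium open-sided box fixed to the bench; origin on the bench under its centre. Inside 108 mm between end walls (5 mm thick, 74 mm high) and 62 mm between corner returns (5 mm thick, 46 mm high, 16 mm long at each end). Between them both sides are open for 80 mm and the floor is 42 mm wide, so fingers at a case's sides fit down to the bench.
- petri_dish: bystander, loose: open glass dish, 72 mm across, 16 mm high; origin at the centre of its underside
- specimen_jar: bystander, loose: small jar with a white cap, 48 mm across, 62 mm high; origin at the centre of its underside
- beaker: bystander, loose: glass beaker, 64 mm across, 78 mm high; origin at the centre of its underside
- reagent_bottle: bystander, loose: glass bottle with a blue cap, 68 mm across, 150 mm high; origin at the centre of its underside
- tip_box: bystander, loose: blue pipette-tip box with a clear lid, 88 x 123 x 56 mm high; origin at the centre of its underside
- lens_box: bystander, loose: small cardboard carton, 50 x 35 x 22 mm high; origin at the centre of its underside
Not all that is in view belongs to the job. What is shaped like the case_b but purple is not meant.

How it is judged:
By the outcome, as a careful person would: the job done as asked, in the order asked, and still so for the second after the job is handed in, with the robot touching nothing.
It also fails if it takes over 72 s, if anything falls off the work surface, if the arm or the gripper's body presses on something with over 40 N, if the wrist force passes 120 N, or if a joint passes its speed limit or range.

## Working session

There is one attempt and no reset: what is moved stays moved. The work goes in short steps, Python scripts to look and compute and a shell command to move; the robot and the scene stay as the last step left them, time stands still between calls to the robot, and variables do not carry over. Pictures are saved under pics/ and viewed, at most 10 in all, crops included, and the job is handed in when it is done.

```bash
mkdir -p pics; python3 - <<'E'
from plant import telemetry, read_camera, env
import cv2,numpy as np
for n in("top","scene"):
    c=read_camera(n); cv2.imwrite(f"pics/{n}0.png",c["frame"][:,:,::-1]); np.savez(f"{n}.npz",**c)
    print(n,c["mtx"].round(1).tolist(),c["cam_to_world"].round(3).tolist())
s=telemetry.get_state();print(s["time_s"],s["eef_pos"],s["tool_rot"],s["ft_force"],env.pinch_z)
E
```

```text
top [[384.7, 0.0, 273.0], [0.0, 384.7, 212.5], [0.0, 0.0, 1.0]] [[-0.009, -0.997, 0.079, 0.478], [-1.0, 0.01, 0.017, -0.019], [-0.018, -0.079, -0.997, 0.952], [0.0, 0.0, 0.0, 1.0]]
scene [[499.0, 0.0, 279.4], [0.0, 499.0, 206.9], [0.0, 0.0, 1.0]] [[0.021, 0.752, -0.659, 1.475], [1.0, -0.019, 0.011, -0.05], [-0.004, -0.659, -0.752, 1.112], [0.0, 0.0, 0.0, 1.0]]
0.1 [ 0.17909318 -0.65022091  0.19106859] [[ 9.64084036e-01  2.65596807e-01 -5.54000205e-04]
 [ 2.65597345e-01 -9.64082938e-01  1.46256043e-03]
 [-1.45650765e-04 -1.55717215e-03 -9.99998777e-01]] [ 0.28255883 -0.1628884   0.07841781] 0.0187
```

View pics/top0.png

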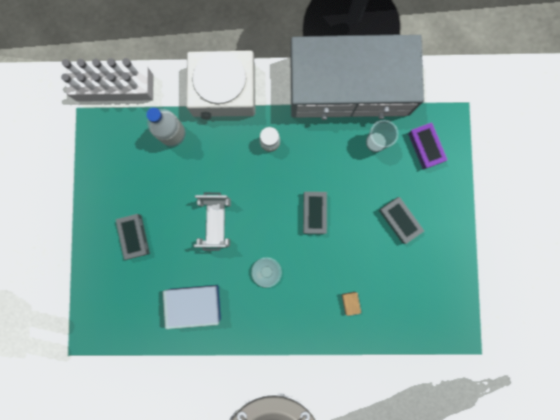

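View pics/scene0.png

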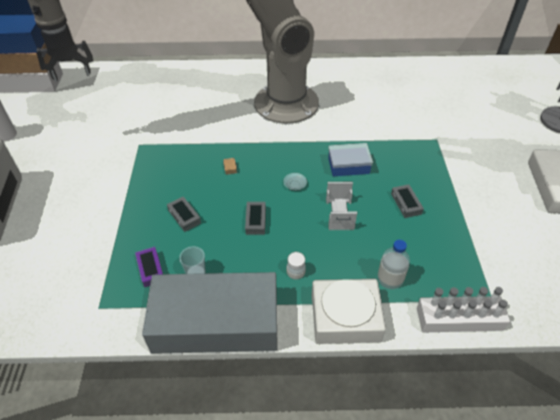

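The top view shows grey cases at (132,237), (315,213) and (402,221). The purple one at (428,146) is a decoy. The carrier is at (212,222), and the tip box, dark cabinet and others are not candidates. Next I'll measure these and check a close crop.

```bash
cat > h.py <<'E'
import cv2,numpy as np
def ray(c,px,z):
    M=c["cam_to_world"];d=M[:3,:3]@np.linalg.solve(c["mtx"],[px[0],px[1],1]);o=M[:3,3]
    return o+d*(z-o[2])/d[2]
def proj(c,p):
    M=c["cam_to_world"];q=M[:3,:3].T@(np.asarray(p)-M[:3,3]);q=c["mtx"]@q;return q[:2]/q[2]
def dark(c,px,z=.028,r=34,th=55):
    x,y=map(int,px);f=c["frame"][y-r:y+r,x-r:x+r].max(2)
    k=(f<th).astype(np.uint8)
    cs=max(cv2.findContours(k,0,2)[0],key=cv2.contourArea)
    P=np.array([ray(c,p[0]+[x-r,y-r],z)[:2] for p in cs]).astype(np.float32)
    ce,wh,a=cv2.minAreaRect(P*1000); b=cv2.boxPoints((ce,wh,a));e=[b[1]-b[0],b[2]-b[1]]
    l=max(e,key=np.linalg.norm);yaw=np.degrees(np.arctan2(l[1],l[0]));yaw=(yaw+90)%180-90
    return np.round(ce,1),np.round(wh,1),round(float(yaw),1)
E
python3 - <<'E'
from h import *
T=dict(np.load("top.npz"));S=dict(np.load("scene.npz"))
for n,a,b in(("L",(132,237),(406,200)),("M",(315,213),(256,217)),("R",(402,221),(184,213))):
    for th in (45,60): print(n,dark(T,a,th=th),dark(S,b,r=24,th=th))
f=T["frame"]
a=cv2.resize(f[185:265,180:245],None,fx=6,fy=6,interpolation=cv2.INTER_CUBIC)
b=cv2.resize(f[185:265,370:435],None,fx=6,fy=6,interpolation=cv2.INTER_CUBIC)
cv2.imwrite("pics/c1.png",np.hstack([a,b])[:,:,::-1])
E
```

```text
Traceback (most recent call last):
  File "h.py", line 10, in dark
    cs=max(cv2.findContours(k,0,2)[0],key=cv2.contourArea)
ValueError: max() iterable argument is empty
```

```bash
python3 - <<'E'
from h import *
T=dict(np.load("top.npz"));S=dict(np.load("scene.npz"))
f=T["frame"]
a=cv2.resize(f[185:265,180:245],None,fx=6,fy=6,interpolation=cv2.INTER_CUBIC)
b=cv2.resize(f[185:265,370:435],None,fx=6,fy=6,interpolation=cv2.INTER_CUBIC)
cv2.imwrite("pics/c1.png",np.hstack([a,b])[:,:,::-1])
for n,a,b in(("L",(132,237),(406,200)),("M",(315,213),(256,217)),("R",(402,221),(184,213))):
    print(n,T["frame"][a[1],a[0]],S["frame"][b[1],b[0]])
    for th in (60,75):
      for c,p in((T,a),(S,b)):
        try: print(th,dark(c,p,r=24,th=th))
        except Exception as e: print("x")
E
```

```text
L [38 56 54] [33 43 41]
60 (array([496.8, 341.4]), array([67.7, 24.6]), 13.6)
60 (array([498.4, 341.5]), array([70.6, 27.9]), 13.8)
75 (array([497.5, 341.4]), array([73.6, 29.5]), 13.5)
75 (array([498.2, 341.8]), array([74.9, 31.5]), 13.4)
M [43 64 61] [29 42 40]
x
60 (array([ 553.6, -104.3]), array([68. , 28.6]), 0.2)
75 (array([ 551.6, -104.3]), array([27.4, 72.8]), -3.6)
75 (array([ 551.7, -105.5]), array([71.9, 31.1]), 0.2)
R [50 68 66] [30 42 41]
x
60 (array([ 531.9, -312. ]), array([70.9, 28.9]), 33.9)
75 (array([ 530.7, -312.3]), array([71.3, 26.7]), 33.8)
75 (array([ 531.8, -312.1]), array([74.4, 32.5]), 33.9)
```

View pics/c1.png

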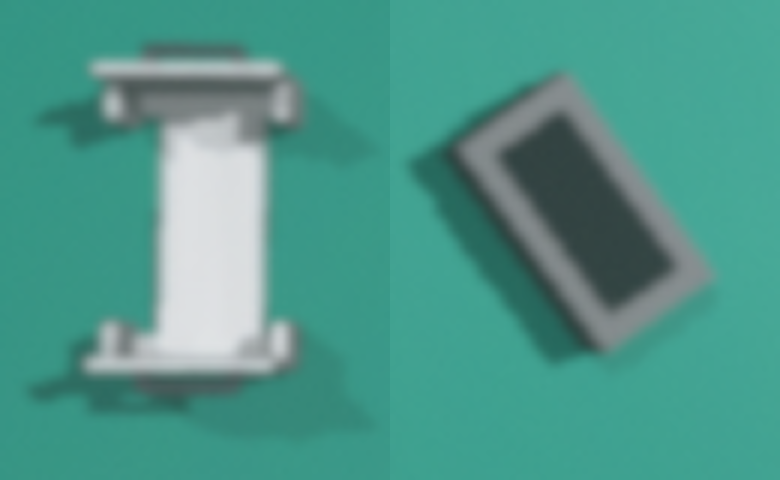

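The crop shows the carrier's end-wall tops at crop rows about 68 and 365, with the white floor strip between them. The right-hand case is plain grey with a dark inlay and lies turned by about 34°. Next I measure the carrier.

```bash
python3 - <<'E'
from h import *
T=dict(np.load("top.npz"));S=dict(np.load("scene.npz"))
o=np.array([180,185]);P=lambda u,v:(np.array([u,v])+.5)/6-.5+o
w=[ray(T,P(*p),.074) for p in((90,68),(283,68),(83,365),(275,365))]
print(np.round(w,4))
print("mid",np.mean(w,0),"len",np.linalg.norm((w[0]+w[1]-w[2]-w[3])/2),"wid",np.linalg.norm(w[0]-w[1]))
fl=[ray(T,P(*p),.006) for p in((159,150),(268,150),(156,330),(266,330))];print(np.round(fl,4))
# predicted outlines of floor strip lines and scene
f=S["frame"][170:240,310:375];cv2.imwrite("pics/c2.png",cv2.resize(f,None,fx=8,fy=8,interpolation=cv2.INTER_CUBIC)[:,:,::-1])
E
```

```text
[[0.5879 0.1764 0.074 ]
 [0.5871 0.102  0.074 ]
 [0.4741 0.1783 0.074 ]
 [0.4735 0.105  0.074 ]]
mid [0.53065791 0.14041924 0.074     ] len 0.11369909933437959 wid 0.07437908650254461
[[0.562  0.1627 0.006 ]
 [0.5615 0.1176 0.006 ]
 [0.4879 0.1636 0.006 ]
 [0.4875 0.1184 0.006 ]]
```

View pics/c2.png

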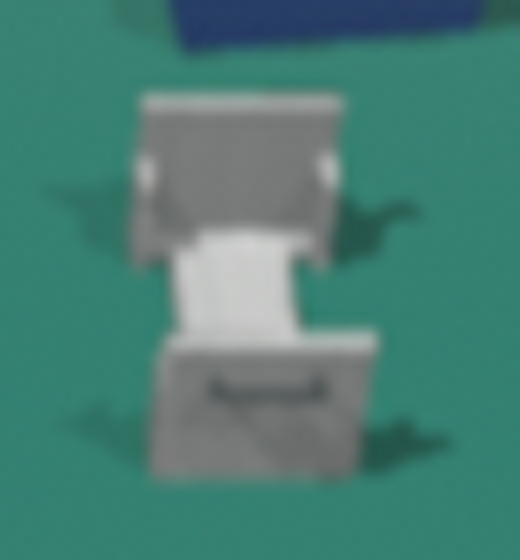

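The scene crop shows the carrier from the other side, its wall tops at crop rows 102 and 342. The top-view estimate is centre (0.531, 0.140) with yaw about -1°, and the wall spacing of 113.7 mm agrees with the true 113 mm. I go to the right-hand case first.

```bash
python3 - <<'E'
from h import *
S=dict(np.load("scene.npz"))
P=lambda u,v:(np.array([u,v])+.5)/8-.5+[310,170]
w=[ray(S,P(*p),.074) for p in((142,103),(343,103),(168,343),(378,341))];print(np.round(w,4),np.mean(w,0))
E
python3 -m pendant '[{"jaw":-1,"x":35.2,"y":33.8,"z":-6,"az":18.5},{"jaw":-1,"x":35.2,"y":33.8,"z":-6,"az":18.5},{"jaw":-1,"x":35.2,"y":33.8,"z":-6,"az":18.5},{"jaw":-1,"x":35.2,"y":33.8,"z":-6,"az":18.5},{"jaw":-1,"x":35.2,"y":33.8,"z":-6,"az":18.5},{"jaw":-1,"x":35.2,"y":33.8,"z":-6,"az":18.5},{"jaw":-1,"x":35.2,"y":33.8,"z":-6,"az":18.5},{"jaw":-1,"x":35.2,"y":33.8,"z":-6,"az":18.5},{"jaw":-1,"x":35.2,"y":33.8,"z":-6,"az":18.5},{"jaw":-1,"x":35.2,"y":33.8,"z":-6,"az":18.5}]' 50
```

```text
[[0.475  0.1057 0.074 ]
 [0.4769 0.1782 0.074 ]
 [0.5892 0.1049 0.074 ]
 [0.5901 0.1768 0.074 ]] [0.53279592 0.14137814 0.074     ]validation failed for argument at $[0]...
```

```bash

python3 -m pendant '[{"jaw":-1,"x":35.2,"y":33.8,"z":-6,"ax":0,"ay":0,"az":18.5},{"jaw":-1,"x":35.2,"y":33.8,"z":-6,"ax":0,"ay":0,"az":18.5},{"jaw":-1,"x":35.2,"y":33.8,"z":-6,"ax":0,"ay":0,"az":18.5},{"jaw":-1,"x":35.2,"y":33.8,"z":-6,"ax":0,"ay":0,"az":18.5},{"jaw":-1,"x":35.2,"y":33.8,"z":-6,"ax":0,"ay":0,"az":18.5},{"jaw":-1,"x":35.2,"y":33.8,"z":-6,"ax":0,"ay":0,"az":18.5},{"jaw":-1,"x":35.2,"y":33.8,"z":-6,"ax":0,"ay":0,"az":18.5},{"jaw":-1,"x":35.2,"y":33.8,"z":-6,"ax":0,"ay":0,"az":18.5},{"jaw":-1,"x":35.2,"y":33.8,"z":-6,"ax":0,"ay":0,"az":18.5},{"jaw":-1,"x":35.2,"y":33.8,"z":-6,"ax":0,"ay":0,"az":18.5}]' 50
```

```text
time_s: 1.1
eef_pos: [0.5329, -0.3099, 0.1313]
tool_rot: [[0.829, 0.559, -0.0], [0.559, -0.829, 0.001], [0.0, -0.001, -1.0]]
ft_force: [-0.7, -0.8, -0.2]
finger_gap: 0.0854
gripper_force: 0.0
```

```bash

python3 -m pendant '[{"jaw":-1,"x":0,"y":0,"z":-5,"ax":0,"ay":0,"az":0},{"jaw":-1,"x":0,"y":0,"z":-9,"ax":0,"ay":0,"az":0},{"jaw":-1,"x":0,"y":0,"z":-11.5,"ax":0,"ay":0,"az":0},{"jaw":-1,"x":0,"y":0,"z":-12.5,"ax":0,"ay":0,"az":0},{"jaw":-1,"x":0,"y":0,"z":-12.5,"ax":0,"ay":0,"az":0},{"jaw":-1,"x":0,"y":0,"z":-12.5,"ax":0,"ay":0,"az":0}]' 50
python3 - <<'E'
from plant import read_camera
import cv2
f=read_camera("scene")["frame"][165:255,130:250]
cv2.imwrite("pics/c3.png",cv2.resize(f,None,fx=6,fy=6,interpolation=cv2.INTER_CUBIC)[:,:,::-1])
E
```

```text
time_s: 1.7
eef_pos: [0.5322, -0.3133, 0.0081]
tool_rot: [[0.83, 0.558, 0.002], [0.558, -0.83, -0.001], [0.001, 0.002, -1.0]]
ft_force: [0.2, -0.1, 0.9]
finger_gap: 0.0854
gripper_force: 0.0
```

View pics/c3.png

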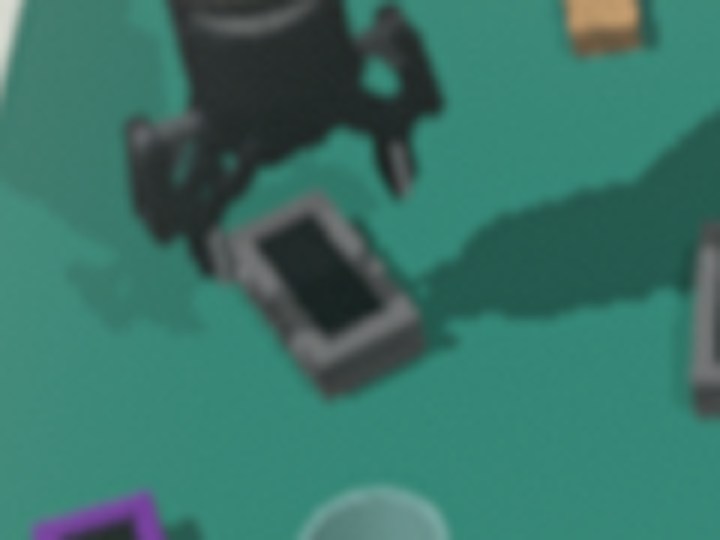

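The fingers straddle the near end of the case (tips at crop (212,272) and (402,195)) rather than its centre (crop about (320,275)). I'll work out the offset.

```bash
python3 - <<'E'
from h import *
from plant import telemetry
S=dict(np.load("scene.npz"))
P=lambda u,v:(np.array([u,v])+.5)/6-.5+[130,165]
for z in(.008,.021,.035):
  w=[ray(S,P(*p),z) for p in((212,275),(402,197))];print(z,np.round(w,4),np.mean(w,0).round(4))
print([ray(S,P(*p),.028).round(4) for p in((318,195),(425,320),(335,375),(225,235))],ray(S,P(320,275),.028))
s=telemetry.get_state();print(s["time_s"],s["eef_pos"],s["joint_vel"].round(3))
print(proj(S,s["eef_pos"]))
E
```

```text
0.008 [[ 0.513  -0.3692  0.008 ]
 [ 0.4637 -0.2809  0.008 ]] [ 0.4884 -0.325   0.008 ]
0.021 [[ 0.5243 -0.3654  0.021 ]
 [ 0.4756 -0.2782  0.021 ]] [ 0.5    -0.3218  0.021 ]
0.035 [[ 0.5365 -0.3613  0.035 ]
 [ 0.4885 -0.2753  0.035 ]] [ 0.5125 -0.3183  0.035 ]
[array([ 0.4797, -0.3181,  0.028 ]), array([ 0.5612, -0.2589,  0.028 ]), array([ 0.5936, -0.2981,  0.028 ]), array([ 0.5049, -0.3604,  0.028 ])] [ 0.53172612 -0.31157809  0.028     ]
1.75 [ 0.53250698 -0.31350778  0.00855864] [ 0.001 -0.007  0.     0.002  0.    -0.002 -0.001]
[183.2242277  215.01245971]
```

```bash
python3 - <<'E'
from plant import read_camera
import cv2,numpy as np
f=read_camera("scene")["frame"][165:255,135:235];g=read_camera("top")["frame"][175:265,350:450]
cv2.imwrite("pics/c4.png",cv2.resize(np.vstack([f,g]).reshape(2,90,100,3).transpose(1,0,2,3).reshape(90,200,3),None,fx=4,fy=4,interpolation=cv2.INTER_CUBIC)[:,:,::-1])
E
```

```text
(no output)
```

View pics/c4.png

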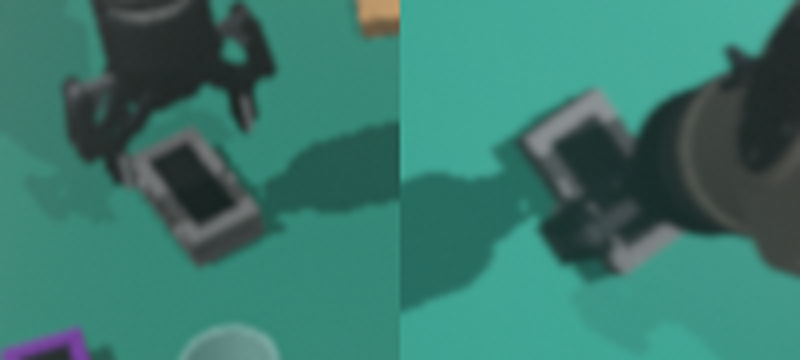

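```bash
python3 - <<'E'
from h import *
T=dict(np.load("top.npz"));S=dict(np.load("scene.npz"))
print("start tcp proj",proj(S,[.179,-.651,.192]),proj(S,[.179,-.651,.205]))
for t in((386,232),(390,236),(392,238)):
  for z in(.02,.04,.06,.08): print(t,z,ray(T,t,z).round(3),ray(S,(166,210.8),z).round(3))
f=S["frame"][30:110,20:120]
cv2.imwrite("pics/c5.png",cv2.resize(f,None,fx=6,fy=6,interpolation=cv2.INTER_CUBIC)[:,:,::-1])
E
```

```text
start tcp proj [76.89392639 91.27233664] [75.58207964 87.73863868]
(386, 232) 0.02 [ 0.502 -0.275  0.02 ] [ 0.525 -0.362  0.02 ]
(386, 232) 0.04 [ 0.501 -0.27   0.04 ] [ 0.542 -0.357  0.04 ]
(386, 232) 0.06 [ 0.501 -0.264  0.06 ] [ 0.56  -0.351  0.06 ]
(386, 232) 0.08 [ 0.5   -0.259  0.08 ] [ 0.577 -0.345  0.08 ]
(390, 236) 0.02 [ 0.492 -0.284  0.02 ] [ 0.525 -0.362  0.02 ]
(390, 236) 0.04 [ 0.492 -0.279  0.04 ] [ 0.542 -0.357  0.04 ]
(390, 236) 0.06 [ 0.492 -0.273  0.06 ] [ 0.56  -0.351  0.06 ]
(390, 236) 0.08 [ 0.491 -0.267  0.08 ] [ 0.577 -0.345  0.08 ]
(392, 238) 0.02 [ 0.487 -0.289  0.02 ] [ 0.525 -0.362  0.02 ]
(392, 238) 0.04 [ 0.487 -0.283  0.04 ] [ 0.542 -0.357  0.04 ]
(392, 238) 0.06 [ 0.487 -0.277  0.06 ] [ 0.56  -0.351  0.06 ]
(392, 238) 0.08 [ 0.487 -0.272  0.08 ] [ 0.577 -0.345  0.08 ]
```

View pics/c5.png

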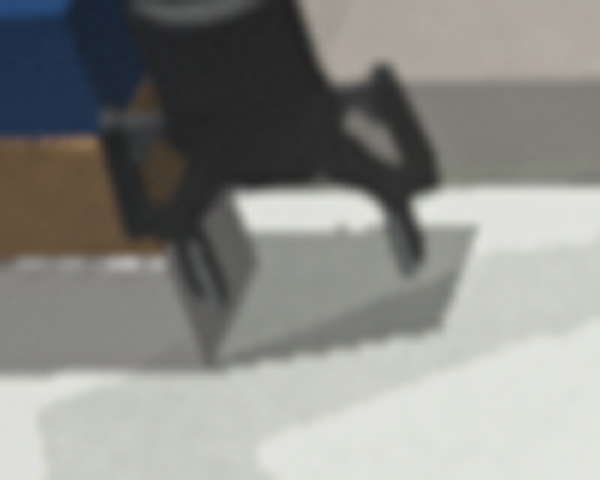

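The fingertips look about 30 mm higher than the pose reading implies, or are offset in x. A gentle close will tell which.

```bash

python3 -m pendant '[{"jaw":1,"x":0,"y":0,"z":0,"ax":0,"ay":0,"az":0},{"jaw":1,"x":0,"y":0,"z":0,"ax":0,"ay":0,"az":0},{"jaw":1,"x":0,"y":0,"z":0,"ax":0,"ay":0,"az":0},{"jaw":1,"x":0,"y":0,"z":0,"ax":0,"ay":0,"az":0},{"jaw":1,"x":0,"y":0,"z":0,"ax":0,"ay":0,"az":0}]' 20
python3 - <<'E'
from plant import read_camera
import cv2,numpy as np
f=read_camera("scene")["frame"][165:255,135:235];g=read_camera("top")["frame"][175:265,350:450]
cv2.imwrite("pics/c6.png",cv2.resize(np.hstack([f,g]),None,fx=4,fy=4,interpolation=cv2.INTER_CUBIC)[:,:,::-1])
E
```

```text
time_s: 2.35
eef_pos: [0.5313, -0.3128, 0.0069]
tool_rot: [[0.83, 0.558, 0.0], [0.558, -0.83, 0.0], [0.0, -0.0, -1.0]]
ft_force: [-0.1, -0.6, -0.0]
finger_gap: 0.0123
gripper_force: 0.0
```

View pics/c6.png

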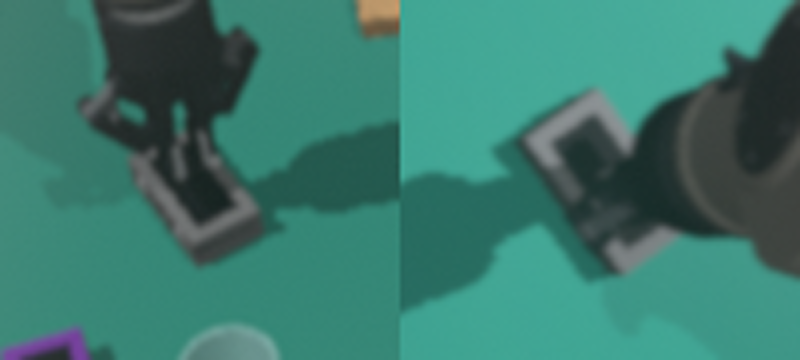

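The fingers closed to 12 mm over the lid without touching the case, so the tips really are above the 28 mm top while the reading is z = 7 mm. The pose reading is about 25 mm low. I'll calibrate by touching the lid gently with the closed fingertips.

```bash

python3 -m pendant '[{"jaw":1,"x":0,"y":0,"z":0,"ax":0,"ay":0,"az":0},{"jaw":1,"x":0,"y":0,"z":-0.1,"ax":0,"ay":0,"az":0},{"jaw":1,"x":0,"y":0,"z":-0.2,"ax":0,"ay":0,"az":0},{"jaw":1,"x":0,"y":0,"z":-0.2,"ax":0,"ay":0,"az":0}]' 20
python3 -m pendant '[{"jaw":1,"x":0,"y":0,"z":-0.1,"ax":0,"ay":0,"az":0},{"jaw":1,"x":0,"y":0,"z":-0.2,"ax":0,"ay":0,"az":0},{"jaw":1,"x":0,"y":0,"z":-0.2,"ax":0,"ay":0,"az":0}]' 20
```

```text
time_s: 2.85
eef_pos: [0.5311, -0.3127, 0.0047]
tool_rot: [[0.83, 0.558, -0.0], [0.558, -0.83, 0.0], [-0.0, -0.0, -1.0]]
ft_force: [-1.0, -0.0, 0.1]
finger_gap: -0.0003
gripper_force: 0.0
time_s: 3.15
eef_pos: [0.5312, -0.3127, 0.0027]
tool_rot: [[0.83, 0.558, -0.0], [0.558, -0.83, 0.0], [-0.0, -0.0, -1.0]]
ft_force: [0.9, 0.1, 0.1]
finger_gap: 0.0001
gripper_force: 0.0
```

```bash

python3 -m pendant '[{"jaw":1,"x":0,"y":0,"z":-0.1,"ax":0,"ay":0,"az":0},{"jaw":1,"x":0,"y":0,"z":-0.2,"ax":0,"ay":0,"az":0},{"jaw":1,"x":0,"y":0,"z":-0.2,"ax":0,"ay":0,"az":0}]' 20
python3 -m pendant '[{"jaw":1,"x":0,"y":0,"z":-0.1,"ax":0,"ay":0,"az":0},{"jaw":1,"x":0,"y":0,"z":-0.2,"ax":0,"ay":0,"az":0},{"jaw":1,"x":0,"y":0,"z":-0.2,"ax":0,"ay":0,"az":0}]' 20
```

```text
time_s: 3.45
eef_pos: [0.5312, -0.3127, 0.0008]
tool_rot: [[0.83, 0.558, -0.0], [0.558, -0.83, 0.0], [-0.0, -0.0, -1.0]]
ft_force: [0.8, 0.2, -0.4]
finger_gap: 0.0001
gripper_force: 0.0
time_s: 3.75
eef_pos: [0.5311, -0.3127, -0.0012]
tool_rot: [[0.83, 0.558, -0.0], [0.558, -0.83, 0.0], [-0.0, -0.0, -1.0]]
ft_force: [0.1, -0.3, 0.4]
finger_gap: 0.0003
gripper_force: 0.0
```

```bash
for i in 1; do
python3 -m pendant '[{"jaw":1,"x":0,"y":0,"z":-0.1,"ax":0,"ay":0,"az":0},{"jaw":1,"x":0,"y":0,"z":-0.2,"ax":0,"ay":0,"az":0},{"jaw":1,"x":0,"y":0,"z":-0.2,"ax":0,"ay":0,"az":0}]' 20
done
python3 -m pendant '[{"jaw":1,"x":0,"y":0,"z":-0.1,"ax":0,"ay":0,"az":0},{"jaw":1,"x":0,"y":0,"z":-0.15,"ax":0,"ay":0,"az":0},{"jaw":1,"x":0,"y":0,"z":-0.15,"ax":0,"ay":0,"az":0}]' 20
```

```text
time_s: 4.05
eef_pos: [0.5312, -0.3127, -0.0033]
tool_rot: [[0.83, 0.558, -0.0], [0.558, -0.83, 0.0], [-0.0, -0.0, -1.0]]
ft_force: [0.4, 0.1, -0.6]
finger_gap: 0.0
gripper_force: 0.0
time_s: 4.35
eef_pos: [0.5313, -0.3127, -0.0047]
tool_rot: [[0.83, 0.558, -0.0], [0.558, -0.83, 0.0], [-0.0, -0.0, -1.0]]
ft_force: [-0.4, -0.7, -0.9]
finger_gap: 0.0
gripper_force: 0.0
```

```bash

python3 -m pendant '[{"jaw":1,"x":0,"y":0,"z":-0.1,"ax":0,"ay":0,"az":0},{"jaw":1,"x":0,"y":0,"z":-0.15,"ax":0,"ay":0,"az":0},{"jaw":1,"x":0,"y":0,"z":-0.15,"ax":0,"ay":0,"az":0}]' 20
python3 -m pendant '[{"jaw":1,"x":0,"y":0,"z":-0.1,"ax":0,"ay":0,"az":0},{"jaw":1,"x":0,"y":0,"z":-0.15,"ax":0,"ay":0,"az":0},{"jaw":1,"x":0,"y":0,"z":-0.15,"ax":0,"ay":0,"az":0}]' 20
```

```text
time_s: 4.65
eef_pos: [0.5312, -0.3128, -0.0062]
tool_rot: [[0.83, 0.558, -0.0], [0.558, -0.83, 0.0], [-0.0, -0.0, -1.0]]
ft_force: [0.2, 0.1, -0.5]
finger_gap: 0.0002
gripper_force: 0.0
time_s: 4.95
eef_pos: [0.5312, -0.3127, -0.0077]
tool_rot: [[0.83, 0.558, -0.0], [0.558, -0.83, 0.0], [-0.0, -0.0, -1.0]]
ft_force: [0.5, -0.0, 0.0]
finger_gap: -0.0002
gripper_force: 0.0
```

```bash

python3 -m pendant '[{"jaw":1,"x":0,"y":0,"z":-0.1,"ax":0,"ay":0,"az":0},{"jaw":1,"x":0,"y":0,"z":-0.15,"ax":0,"ay":0,"az":0},{"jaw":1,"x":0,"y":0,"z":-0.15,"ax":0,"ay":0,"az":0}]' 20
python3 -m pendant '[{"jaw":1,"x":0,"y":0,"z":-0.1,"ax":0,"ay":0,"az":0},{"jaw":1,"x":0,"y":0,"z":-0.15,"ax":0,"ay":0,"az":0},{"jaw":1,"x":0,"y":0,"z":-0.15,"ax":0,"ay":0,"az":0}]' 20
python3 - <<'E'
from plant import read_camera
import cv2,numpy as np
f=read_camera("scene")["frame"][180:240,150:220];g=np.load("scene.npz")["frame"][180:240,150:220]
d=(np.abs(f.astype(int)-g).max(2)>18)
print("lowest changed row per col",[(150+i,180+int(np.nonzero(d[:,i])[0].max())) for i in range(20,60,3) if d[:,i].any()])
cv2.imwrite("pics/c7.png",cv2.resize(f,None,fx=8,fy=8,interpolation=cv2.INTER_CUBIC)[:,:,::-1])
E
```

```text
time_s: 5.25
eef_pos: [0.5312, -0.3128, -0.0092]
tool_rot: [[0.83, 0.558, -0.0], [0.558, -0.83, 0.0], [-0.0, -0.0, -1.0]]
ft_force: [-0.6, -0.5, 0.2]
finger_gap: -0.0002
gripper_force: 0.0
time_s: 5.55
eef_pos: [0.5312, -0.3127, -0.0107]
tool_rot: [[0.83, 0.558, -0.0], [0.558, -0.83, 0.0], [-0.0, -0.0, -1.0]]
ft_force: [-0.6, -0.3, -0.3]
finger_gap: 0.0
gripper_force: 0.0
lowest changed row per col [(170, 206), (173, 204), (176, 203), (179, 201), (182, 212), (185, 211), (188, 209), (191, 212), (194, 212), (197, 188), (200, 215), (203, 217), (206, 217), (209, 217)]
```

View pics/c7.png

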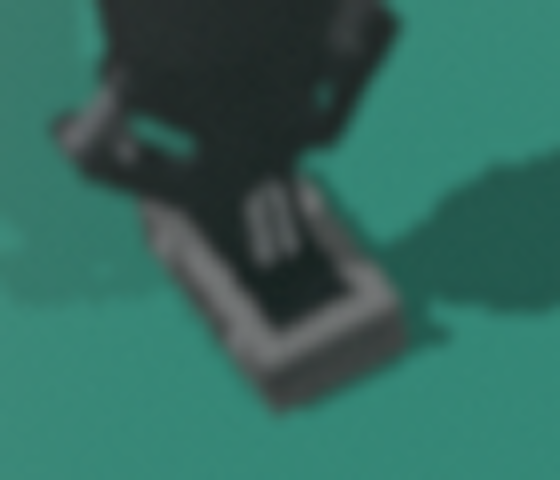

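The view shows the closed fingertips at crop (282,262), over the middle of the dark lid of the right-hand case, just short of touching it. I keep going down gently.

```bash

python3 -m pendant '[{"jaw":1,"x":0,"y":0,"z":-0.1,"ax":0,"ay":0,"az":0},{"jaw":1,"x":0,"y":0,"z":-0.15,"ax":0,"ay":0,"az":0},{"jaw":1,"x":0,"y":0,"z":-0.15,"ax":0,"ay":0,"az":0}]' 20
python3 -m pendant '[{"jaw":1,"x":0,"y":0,"z":-0.1,"ax":0,"ay":0,"az":0},{"jaw":1,"x":0,"y":0,"z":-0.15,"ax":0,"ay":0,"az":0},{"jaw":1,"x":0,"y":0,"z":-0.15,"ax":0,"ay":0,"az":0}]' 20
```

```text
time_s: 5.9
eef_pos: [0.5314, -0.3129, -0.0112]
tool_rot: [[0.83, 0.558, 0.0], [0.558, -0.83, -0.0], [0.0, 0.0, -1.0]]
ft_force: [-1.9, 1.0, 8.2]
finger_gap: -0.0001
gripper_force: 3.7
time_s: 6.2
eef_pos: [0.5314, -0.3129, -0.0113]
tool_rot: [[0.83, 0.558, 0.0], [0.558, -0.83, -0.001], [-0.0, 0.001, -1.0]]
ft_force: [-6.5, 3.4, 19.0]
finger_gap: 0.0002
gripper_force: 9.9
```

Contact came at a reading of z = -11 mm, where the true height is 28 mm, so true z = reading + 39 mm. The x and y readings agree with the image. Now I rise, open and go down to the true grasp height.

```bash

python3 -m pendant '[{"jaw":1,"x":0,"y":0,"z":2,"ax":0,"ay":0,"az":0},{"jaw":-1,"x":0,"y":0,"z":4,"ax":0,"ay":0,"az":0},{"jaw":-1,"x":0,"y":0,"z":4,"ax":0,"ay":0,"az":0},{"jaw":-1,"x":0,"y":0,"z":4,"ax":0,"ay":0,"az":0},{"jaw":-1,"x":0,"y":0,"z":4,"ax":0,"ay":0,"az":0},{"jaw":-1,"x":0,"y":0,"z":4,"ax":0,"ay":0,"az":0},{"jaw":-1,"x":0,"y":0,"z":4,"ax":0,"ay":0,"az":0},{"jaw":-1,"x":0,"y":0,"z":1,"ax":0,"ay":0,"az":0},{"jaw":-1,"x":0,"y":0,"z":-1,"ax":0,"ay":0,"az":0},{"jaw":-1,"x":0,"y":0,"z":-1,"ax":0,"ay":0,"az":0}]' 50
```

```text
time_s: 7.2
eef_pos: [0.5288, -0.3115, -0.0266]
tool_rot: [[0.83, 0.558, -0.005], [0.558, -0.83, 0.003], [-0.003, -0.005, -1.0]]
ft_force: [-0.4, -0.4, -0.9]
finger_gap: 0.0851
gripper_force: 0.0
```

```bash

python3 -m pendant '[{"jaw":-1,"x":0,"y":0,"z":-0.5,"ax":0,"ay":0,"az":0},{"jaw":-1,"x":0,"y":0,"z":-1,"ax":0,"ay":0,"az":0},{"jaw":-1,"x":0,"y":0,"z":-1,"ax":0,"ay":0,"az":0},{"jaw":1,"x":0,"y":0,"z":-1,"ax":0,"ay":0,"az":0},{"jaw":1,"x":0,"y":0,"z":-1,"ax":0,"ay":0,"az":0},{"jaw":1,"x":0,"y":0,"z":-1,"ax":0,"ay":0,"az":0},{"jaw":1,"x":0,"y":0,"z":-1,"ax":0,"ay":0,"az":0},{"jaw":1,"x":0,"y":0,"z":-1,"ax":0,"ay":0,"az":0},{"jaw":1,"x":0,"y":0,"z":-1,"ax":0,"ay":0,"az":0}]' 50
```

```text
time_s: 8.1
eef_pos: [0.532, -0.3133, -0.0327]
tool_rot: [[0.83, 0.558, 0.001], [0.558, -0.83, -0.001], [0.001, 0.001, -1.0]]
ft_force: [-1.4, -0.8, 6.3]
finger_gap: 0.0531
gripper_force: 54.8
```

```bash

python3 -m pendant '[{"jaw":1,"x":0,"y":0,"z":1,"ax":0,"ay":0,"az":0},{"jaw":1,"x":0,"y":0,"z":3,"ax":0,"ay":0,"az":0},{"jaw":1,"x":0,"y":0,"z":5,"ax":0,"ay":0,"az":0},{"jaw":1,"x":0,"y":0,"z":5,"ax":0,"ay":0,"az":0},{"jaw":1,"x":0,"y":0,"z":5,"ax":0,"ay":0,"az":0},{"jaw":1,"x":0,"y":0,"z":5,"ax":0,"ay":0,"az":0},{"jaw":1,"x":0,"y":0,"z":5,"ax":0,"ay":0,"az":0}]' 50
python3 - <<'E'
from plant import telemetry,read_camera
for i in range(4):
    s=telemetry.get_state();print(s["ft_force"].round(2),s["ft_torque"].round(2));read_camera("top")
E
```

```text
time_s: 8.8
eef_pos: [0.5302, -0.3122, 0.0151]
tool_rot: [[0.83, 0.558, -0.002], [0.558, -0.83, 0.001], [-0.001, -0.002, -1.0]]
ft_force: [-0.3, -0.9, -5.3]
finger_gap: 0.0525
gripper_force: 54.5
[-0.28 -0.87 -5.27] [-0.   -0.02  0.01]
[-0.17  0.09 -4.67] [-0.05  0.02  0.04]
[-0.4  -0.62 -5.98] [ 0.02 -0.01  0.03]
[ 0.5  -0.48 -4.92] [0.06 0.   0.  ]
```

It weighs about 5.2 N, so the right-hand case is the heavy one. It goes straight to the carrier.

```bash

python3 -m pendant '[{"jaw":1,"x":0,"y":2,"z":4,"ax":0,"ay":0,"az":-5},{"jaw":1,"x":0,"y":6,"z":7,"ax":0,"ay":0,"az":-10},{"jaw":1,"x":0,"y":11,"z":7,"ax":0,"ay":0,"az":-15},{"jaw":1,"x":0,"y":16,"z":7,"ax":0,"ay":0,"az":-20},{"jaw":1,"x":0,"y":21,"z":7,"ax":0,"ay":0,"az":-25},{"jaw":1,"x":0,"y":26,"z":7,"ax":0,"ay":0,"az":-30},{"jaw":1,"x":0,"y":31,"z":7,"ax":0,"ay":0,"az":-34.9},{"jaw":1,"x":0.1,"y":36,"z":7,"ax":0,"ay":0,"az":-34.9},{"jaw":1,"x":0.1,"y":41,"z":7,"ax":0,"ay":0,"az":-34.9},{"jaw":1,"x":0.1,"y":44,"z":7,"ax":0,"ay":0,"az":-34.9}]' 50
python3 -m pendant '[{"jaw":1,"x":0.1,"y":1.3,"z":0,"ax":0,"ay":0,"az":0},{"jaw":1,"x":0.1,"y":1.3,"z":0,"ax":0,"ay":0,"az":0},{"jaw":1,"x":0.1,"y":1.3,"z":0,"ax":0,"ay":0,"az":0},{"jaw":1,"x":0.1,"y":1.3,"z":0,"ax":0,"ay":0,"az":0}]' 50
```

```text
time_s: 10.0
eef_pos: [0.5318, 0.1329, 0.0867]
tool_rot: [[1.0, -0.012, 0.001], [-0.012, -1.0, 0.002], [0.001, -0.002, -1.0]]
ft_force: [0.0, 0.0, -6.5]
finger_gap: 0.0527
gripper_force: 59.5
time_s: 10.4
eef_pos: [0.5334, 0.1378, 0.0862]
tool_rot: [[1.0, -0.02, -0.0], [-0.02, -1.0, -0.001], [-0.0, 0.001, -1.0]]
ft_force: [-0.1, 0.7, -5.6]
finger_gap: 0.0528
gripper_force: 59.5
```

```bash

python3 -m pendant '[{"jaw":1,"x":-0.15,"y":0.3,"z":-1,"ax":0,"ay":0,"az":0},{"jaw":1,"x":-0.15,"y":0.3,"z":-2.5,"ax":0,"ay":0,"az":0},{"jaw":1,"x":-0.15,"y":0.3,"z":-3,"ax":0,"ay":0,"az":0},{"jaw":1,"x":-0.15,"y":0.3,"z":-3,"ax":0,"ay":0,"az":0},{"jaw":1,"x":-0.15,"y":0.3,"z":-3,"ax":0,"ay":0,"az":0},{"jaw":1,"x":-0.15,"y":0.3,"z":-3,"ax":0,"ay":0,"az":0}]' 50
python3 - <<'E'
from plant import read_camera
import cv2,numpy as np
f=read_camera("scene")["frame"][140:240,290:390];g=read_camera("top")["frame"][175:275,165:265]
cv2.imwrite("pics/c8.png",cv2.resize(np.hstack([f,g]),None,fx=4,fy=4,interpolation=cv2.INTER_CUBIC)[:,:,::-1])
E
```

```text
time_s: 11.0
eef_pos: [0.5323, 0.1432, 0.0569]
tool_rot: [[1.0, -0.018, 0.001], [-0.018, -1.0, 0.0], [0.001, -0.0, -1.0]]
ft_force: [0.4, 0.1, -6.0]
finger_gap: 0.0528
gripper_force: 59.4
```

View pics/c8.png

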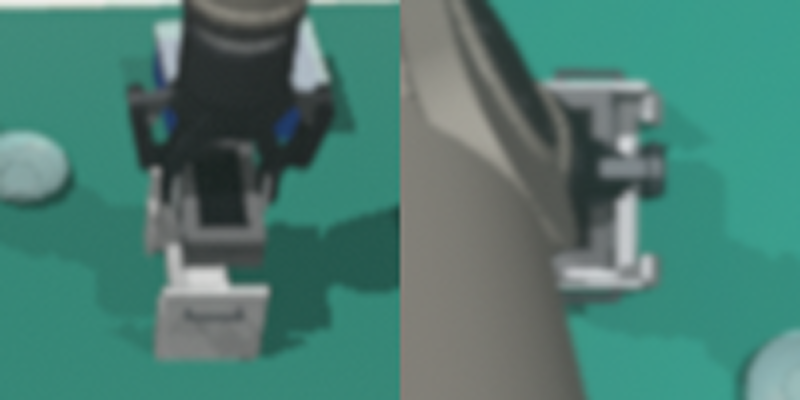

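The case is held level above the carrier. In the scene crop its front top edge runs from about (180,240) to (265,236), and in the top crop the carrier is still in place. I'll check this numerically.

```bash
python3 - <<'E'
from h import *
S=dict(np.load("scene.npz"))
P=lambda u,v:(np.array([u,v])+.5)/4-.5+[290,140]
for p in((180,241),(266,237),(165,288),(269,288)):print(p,ray(S,P(*p),.1176 if p[1]<250 else .074).round(4))
for p in [(.5317+.05,.141+s*.027,.1176) for s in(-1,1)]: print(4*(proj(S,p)-[290,140]+.5))
E
```

```text
(180, 241) [0.5824 0.1132 0.1176]
(266, 237) [0.5802 0.1713 0.1176]
(165, 288) [0.5863 0.106  0.074 ]
(269, 288) [0.5881 0.1772 0.074 ]
[181.54773805 240.70018325]
[261.91736201 239.20079449]
```

```bash

python3 -m pendant '[{"jaw":1,"x":0,"y":-0.1,"z":-1,"ax":0,"ay":0,"az":0},{"jaw":1,"x":0,"y":-0.1,"z":-2,"ax":0,"ay":0,"az":0},{"jaw":1,"x":0,"y":-0.1,"z":-3,"ax":0,"ay":0,"az":0},{"jaw":1,"x":0,"y":-0.1,"z":-4,"ax":0,"ay":0,"az":0},{"jaw":1,"x":0,"y":-0.1,"z":-4,"ax":0,"ay":0,"az":0}]' 50
python3 -m pendant '[{"jaw":1,"x":0,"y":0,"z":-1,"ax":0,"ay":0,"az":0},{"jaw":1,"x":0,"y":0,"z":-2,"ax":0,"ay":0,"az":0},{"jaw":1,"x":0,"y":0,"z":-3,"ax":0,"ay":0,"az":0},{"jaw":1,"x":0,"y":0,"z":-3.5,"ax":0,"ay":0,"az":0},{"jaw":1,"x":0,"y":0,"z":-3.9,"ax":0,"ay":0,"az":0},{"jaw":1,"x":0,"y":0,"z":-3.9,"ax":0,"ay":0,"az":0},{"jaw":1,"x":0,"y":0,"z":-3.9,"ax":0,"ay":0,"az":0}]' 50
```

```text
time_s: 11.6
eef_pos: [0.5302, 0.1417, 0.0144]
tool_rot: [[1.0, -0.017, -0.003], [-0.017, -1.0, -0.001], [-0.003, 0.001, -1.0]]
ft_force: [-0.3, -1.3, -5.8]
finger_gap: 0.0524
gripper_force: 59.4
time_s: 12.3
eef_pos: [0.5319, 0.1423, -0.0225]
tool_rot: [[1.0, -0.017, 0.0], [-0.017, -1.0, 0.0], [0.0, -0.0, -1.0]]
ft_force: [1.2, 0.7, -5.8]
finger_gap: 0.0527
gripper_force: 59.4
```

Free so far, with 4 mm still to go.

```bash

python3 -m pendant '[{"jaw":1,"x":0,"y":0,"z":-0.1,"ax":0,"ay":0,"az":0},{"jaw":1,"x":0,"y":0,"z":-0.2,"ax":0,"ay":0,"az":0},{"jaw":1,"x":0,"y":0,"z":-0.3,"ax":0,"ay":0,"az":0},{"jaw":1,"x":0,"y":0,"z":-0.3,"ax":0,"ay":0,"az":0}]' 50
python3 -m pendant '[{"jaw":1,"x":0,"y":0,"z":-0.1,"ax":0,"ay":0,"az":0},{"jaw":1,"x":0,"y":0,"z":-0.15,"ax":0,"ay":0,"az":0},{"jaw":1,"x":0,"y":0,"z":-0.15,"ax":0,"ay":0,"az":0}]' 50
```

```text
time_s: 12.7
eef_pos: [0.5317, 0.1422, -0.0256]
tool_rot: [[1.0, -0.017, -0.0], [-0.017, -1.0, -0.0], [-0.0, 0.0, -1.0]]
ft_force: [0.2, -0.1, -5.6]
finger_gap: 0.0527
gripper_force: 59.4
time_s: 13.0
eef_pos: [0.5319, 0.1423, -0.0267]
tool_rot: [[1.0, -0.017, 0.0], [-0.017, -1.0, -0.0], [0.0, 0.0, -1.0]]
ft_force: [-3.0, 0.0, 1.4]
finger_gap: 0.0527
gripper_force: 60.2
```

Contact came exactly at the predicted height. I release, rise and go to the left-hand case.

```bash

python3 -m pendant '[{"jaw":-1,"x":0,"y":0,"z":0.1,"ax":0,"ay":0,"az":0},{"jaw":-1,"x":0,"y":0,"z":0.1,"ax":0,"ay":0,"az":0},{"jaw":-1,"x":0,"y":0,"z":0.1,"ax":0,"ay":0,"az":0},{"jaw":-1,"x":0,"y":0,"z":0.1,"ax":0,"ay":0,"az":0},{"jaw":-1,"x":0,"y":0,"z":2,"ax":0,"ay":0,"az":0},{"jaw":-1,"x":0,"y":0,"z":5,"ax":0,"ay":0,"az":0},{"jaw":-1,"x":0,"y":0,"z":9,"ax":0,"ay":0,"az":0},{"jaw":-1,"x":-1,"y":5,"z":11,"ax":0,"ay":0,"az":5},{"jaw":-1,"x":-2,"y":10,"z":11,"ax":0,"ay":0,"az":10},{"jaw":-1,"x":-3,"y":15,"z":11,"ax":0,"ay":0,"az":14.5}]' 50
python3 -m pendant '[{"jaw":-1,"x":-0.4,"y":4.7,"z":-4,"ax":0,"ay":0,"az":0},{"jaw":-1,"x":-0.4,"y":4.7,"z":-6,"ax":0,"ay":0,"az":0},{"jaw":-1,"x":-0.4,"y":4.7,"z":-6,"ax":0,"ay":0,"az":0},{"jaw":-1,"x":-0.4,"y":4.7,"z":-6,"ax":0,"ay":0,"az":0}]' 50
python3 - <<'E'
from h import *
from plant import read_camera
S=read_camera("scene");T=read_camera("top")
for z,p in((.034,(342,207)),):
    print(p,proj(S,(.5317,.141,.034)),proj(T,(.5317,.141,.034)))
    for c in(S,T):
        x,y=proj(c,(.5317,.141,.034));
        try: print(dark(c,(x,y),z=.034,r=20,th=70))
        except Exception as e:print(e)
print(dark(S,(406,200),r=24,th=70))
E
```

```text
time_s: 14.0
eef_pos: [0.5037, 0.2875, 0.0844]
tool_rot: [[0.972, 0.235, 0.003], [0.235, -0.972, 0.001], [0.003, -0.001, -1.0]]
ft_force: [0.8, 0.0, -0.3]
finger_gap: 0.0856
gripper_force: 0.0
time_s: 14.4
eef_pos: [0.499, 0.3319, 0.0227]
tool_rot: [[0.972, 0.233, -0.001], [0.233, -0.972, -0.001], [-0.001, 0.001, -1.0]]
ft_force: [0.9, -0.0, 1.0]
finger_gap: 0.0852
gripper_force: 0.0
(342, 207) [340.31109481 206.07589712] [212.81654554 221.07679403]
(array([521.6, 144.1]), array([28.9, 52. ]), -5.5)
(array([530.8, 143.5]), array([28. , 70.3]), -2.2)
(array([497.7, 341.5]), array([74.9, 37.5]), 9.6)
```

```bash

python3 -m pendant '[{"jaw":-1,"x":-0.1,"y":1,"z":0,"ax":0,"ay":0,"az":0},{"jaw":-1,"x":-0.1,"y":1,"z":-2,"ax":0,"ay":0,"az":0},{"jaw":-1,"x":-0.1,"y":1,"z":-4,"ax":0,"ay":0,"az":0},{"jaw":-1,"x":-0.1,"y":1,"z":-5,"ax":0,"ay":0,"az":0},{"jaw":-1,"x":-0.1,"y":1,"z":-5.3,"ax":0,"ay":0,"az":0},{"jaw":-1,"x":-0.1,"y":1,"z":-5.3,"ax":0,"ay":0,"az":0}]' 50
```

```text
time_s: 15.1
eef_pos: [0.4983, 0.3431, -0.0297]
tool_rot: [[0.972, 0.233, 0.0], [0.233, -0.972, 0.0], [0.0, -0.0, -1.0]]
ft_force: [0.1, -0.3, 0.4]
finger_gap: 0.0853
gripper_force: 0.0
```

```bash

python3 -m pendant '[{"jaw":1,"x":0,"y":-0.1,"z":-0.2,"ax":0,"ay":0,"az":0},{"jaw":1,"x":0,"y":-0.1,"z":-0.2,"ax":0,"ay":0,"az":0},{"jaw":1,"x":0,"y":-0.1,"z":-0.2,"ax":0,"ay":0,"az":0},{"jaw":1,"x":0,"y":-0.1,"z":-0.2,"ax":0,"ay":0,"az":0},{"jaw":1,"x":0,"y":-0.1,"z":-0.2,"ax":0,"ay":0,"az":0},{"jaw":1,"x":0,"y":-0.1,"z":-0.2,"ax":0,"ay":0,"az":0}]' 50
python3 -m pendant '[{"jaw":1,"x":0,"y":0,"z":1,"ax":0,"ay":0,"az":0},{"jaw":1,"x":0,"y":0,"z":3,"ax":0,"ay":0,"az":0},{"jaw":1,"x":0,"y":0,"z":5,"ax":0,"ay":0,"az":0},{"jaw":1,"x":0,"y":0,"z":5,"ax":0,"ay":0,"az":0},{"jaw":1,"x":0,"y":0,"z":5,"ax":0,"ay":0,"az":0},{"jaw":1,"x":0,"y":0,"z":5,"ax":0,"ay":0,"az":0}]' 50
python3 - <<'E'
from plant import telemetry,read_camera
for i in range(6):
    s=telemetry.get_state();print(s["ft_force"].round(2),s["ft_torque"].round(2));read_camera("top")
E
```

```text
time_s: 15.7
eef_pos: [0.4986, 0.342, -0.0312]
tool_rot: [[0.972, 0.233, 0.001], [0.233, -0.972, 0.0], [0.001, -0.0, -1.0]]
ft_force: [-0.8, -1.1, 5.5]
finger_gap: 0.0528
gripper_force: 54.5
time_s: 16.3
eef_pos: [0.4972, 0.3412, 0.0168]
tool_rot: [[0.972, 0.234, -0.001], [0.234, -0.972, -0.001], [-0.002, 0.001, -1.0]]
ft_force: [0.0, -0.4, -3.3]
finger_gap: 0.0532
gripper_force: 53.6
[ 0.03 -0.36 -3.25] [ 0.04 -0.01 -0.01]
[ 0.26  0.61 -2.92] [ 0.03 -0.02  0.03]
[ 0.53  0.01 -2.75] [ 0.03 -0.02  0.  ]
[ 0.72  0.36 -2.9 ] [-0.01 -0.03  0.02]
[-0.04 -0.53 -2.96] [-0.02  0.05 -0.02]
[-0.48  0.39 -2.87] [-0.02  0.06 -0.05]
```

It weighs about 2.9 N, so this is the middle case and goes on next.

```bash

python3 -m pendant '[{"jaw":1,"x":0,"y":0,"z":4,"ax":0,"ay":0,"az":0},{"jaw":1,"x":0,"y":-2,"z":7,"ax":0,"ay":0,"az":-5},{"jaw":1,"x":1,"y":-6,"z":7.5,"ax":0,"ay":0,"az":-10},{"jaw":1,"x":2,"y":-11,"z":7.5,"ax":0,"ay":0,"az":-14.5},{"jaw":1,"x":3,"y":-15,"z":7.5,"ax":0,"ay":0,"az":-14.5},{"jaw":1,"x":3.5,"y":-19,"z":7.5,"ax":0,"ay":0,"az":-14.5},{"jaw":1,"x":3.5,"y":-20,"z":7.5,"ax":0,"ay":0,"az":-14.5},{"jaw":1,"x":3.5,"y":-20,"z":7.5,"ax":0,"ay":0,"az":-14.5},{"jaw":1,"x":3.5,"y":-20,"z":7.5,"ax":0,"ay":0,"az":-14.5},{"jaw":1,"x":3.5,"y":-20,"z":7.5,"ax":0,"ay":0,"az":-14.5}]' 50
```

```text
time_s: 17.6
eef_pos: [0.5327, 0.1444, 0.0929]
tool_rot: [[1.0, -0.014, 0.0], [-0.014, -1.0, 0.001], [-0.0, -0.001, -1.0]]
ft_force: [-0.8, -0.3, -2.8]
finger_gap: 0.0524
gripper_force: 55.0
```

```bash

python3 -m pendant '[{"jaw":1,"x":-0.1,"y":-0.2,"z":-2,"ax":0,"ay":0,"az":0},{"jaw":1,"x":-0.1,"y":-0.2,"z":-4,"ax":0,"ay":0,"az":0},{"jaw":1,"x":-0.1,"y":-0.2,"z":-5,"ax":0,"ay":0,"az":0},{"jaw":1,"x":-0.1,"y":-0.2,"z":-6,"ax":0,"ay":0,"az":0},{"jaw":1,"x":-0.1,"y":-0.2,"z":-7,"ax":0,"ay":0,"az":0},{"jaw":1,"x":-0.1,"y":-0.2,"z":-8,"ax":0,"ay":0,"az":0},{"jaw":1,"x":-0.1,"y":-0.2,"z":-8.5,"ax":0,"ay":0,"az":0},{"jaw":1,"x":-0.1,"y":-0.2,"z":-8.5,"ax":0,"ay":0,"az":0},{"jaw":1,"x":-0.1,"y":-0.2,"z":-8.5,"ax":0,"ay":0,"az":0}]' 50
```

```text
time_s: 18.5
eef_pos: [0.5323, 0.1399, 0.0081]
tool_rot: [[1.0, -0.018, 0.0], [-0.018, -1.0, 0.0], [0.0, -0.0, -1.0]]
ft_force: [-0.1, 0.4, -2.9]
finger_gap: 0.0527
gripper_force: 54.9
```

```bash

python3 -m pendant '[{"jaw":1,"x":0,"y":0.2,"z":0,"ax":0,"ay":0,"az":0},{"jaw":1,"x":0,"y":0.2,"z":-0.1,"ax":0,"ay":0,"az":0},{"jaw":1,"x":0,"y":0.2,"z":-0.2,"ax":0,"ay":0,"az":0},{"jaw":1,"x":0,"y":0.2,"z":-0.3,"ax":0,"ay":0,"az":0},{"jaw":1,"x":0,"y":0.2,"z":-0.4,"ax":0,"ay":0,"az":0},{"jaw":1,"x":0,"y":0.2,"z":-0.4,"ax":0,"ay":0,"az":0}]' 50
python3 -m pendant '[{"jaw":1,"x":0,"y":0,"z":-0.1,"ax":0,"ay":0,"az":0},{"jaw":1,"x":0,"y":0,"z":-0.15,"ax":0,"ay":0,"az":0},{"jaw":1,"x":0,"y":0,"z":-0.15,"ax":0,"ay":0,"az":0}]' 50
```

```text
time_s: 19.1
eef_pos: [0.5319, 0.1418, 0.0037]
tool_rot: [[1.0, -0.017, -0.0], [-0.017, -1.0, -0.0], [-0.0, 0.0, -1.0]]
ft_force: [0.5, 0.1, -3.0]
finger_gap: 0.0528
gripper_force: 55.0
time_s: 19.4
eef_pos: [0.5321, 0.1419, 0.0028]
tool_rot: [[1.0, -0.017, 0.0], [-0.017, -1.0, -0.0], [0.0, 0.0, -1.0]]
ft_force: [-1.8, -0.4, 3.2]
finger_gap: 0.0526
gripper_force: 55.7
```

Placed. I release and go to the middle-of-bench case.

```bash

python3 -m pendant '[{"jaw":-1,"x":0,"y":0,"z":0.1,"ax":0,"ay":0,"az":0},{"jaw":-1,"x":0,"y":0,"z":0.1,"ax":0,"ay":0,"az":0},{"jaw":-1,"x":0,"y":0,"z":0.1,"ax":0,"ay":0,"az":0},{"jaw":-1,"x":0,"y":0,"z":0.1,"ax":0,"ay":0,"az":0},{"jaw":-1,"x":0,"y":0,"z":2,"ax":0,"ay":0,"az":0},{"jaw":-1,"x":0,"y":0,"z":6,"ax":0,"ay":0,"az":0},{"jaw":-1,"x":0.5,"y":-5,"z":9,"ax":0,"ay":0,"az":1},{"jaw":-1,"x":1,"y":-10,"z":9,"ax":0,"ay":0,"az":1},{"jaw":-1,"x":1.5,"y":-15,"z":9,"ax":0,"ay":0,"az":1},{"jaw":-1,"x":2,"y":-20,"z":9,"ax":0,"ay":0,"az":1}]' 50
python3 -m pendant '[{"jaw":-1,"x":0,"y":-4.7,"z":-4,"ax":0,"ay":0,"az":0},{"jaw":-1,"x":0,"y":-4.7,"z":-6,"ax":0,"ay":0,"az":0},{"jaw":-1,"x":0,"y":-4.7,"z":-6,"ax":0,"ay":0,"az":0},{"jaw":-1,"x":0,"y":-4.7,"z":-6,"ax":0,"ay":0,"az":0},{"jaw":-1,"x":0,"y":-4.7,"z":-6,"ax":0,"ay":0,"az":0}]' 50
python3 - <<'E'
from h import *
from plant import read_camera
T=read_camera("top");S=read_camera("scene")
print(dark(T,proj(T,(.5317,.141,.062)),z=.062,r=20,th=70))
print(dark(S,(256,217),r=24,th=70))
E
```

```text
time_s: 20.4
eef_pos: [0.5516, -0.0517, 0.0931]
tool_rot: [[1.0, 0.001, 0.001], [0.001, -1.0, -0.0], [0.001, 0.0, -1.0]]
ft_force: [0.6, -0.4, -0.1]
finger_gap: 0.0853
gripper_force: 0.0
time_s: 20.9
eef_pos: [0.5525, -0.095, 0.0337]
tool_rot: [[1.0, 0.003, 0.002], [0.003, -1.0, 0.001], [0.002, -0.001, -1.0]]
ft_force: [0.3, -0.4, 0.1]
finger_gap: 0.0852
gripper_force: 0.0
(array([529.2, 141.9]), array([31.7, 73. ]), -2.4)
(array([551.7, -97.4]), array([43.4, 71.7]), -0.1)
```

```bash

python3 -m pendant '[{"jaw":-1,"x":0,"y":-1,"z":0,"ax":0,"ay":0,"az":0},{"jaw":-1,"x":0,"y":-1,"z":-2,"ax":0,"ay":0,"az":0},{"jaw":-1,"x":0,"y":-1,"z":-4,"ax":0,"ay":0,"az":0},{"jaw":-1,"x":0,"y":-1,"z":-5.5,"ax":0,"ay":0,"az":0},{"jaw":-1,"x":0,"y":-1,"z":-6.2,"ax":0,"ay":0,"az":0},{"jaw":-1,"x":0,"y":-1,"z":-6.2,"ax":0,"ay":0,"az":0},{"jaw":-1,"x":0,"y":-1,"z":-6.2,"ax":0,"ay":0,"az":0}]' 50
```

```text
time_s: 21.7
eef_pos: [0.5517, -0.107, -0.0292]
tool_rot: [[1.0, 0.0, 0.001], [0.0, -1.0, -0.0], [0.001, 0.0, -1.0]]
ft_force: [-0.0, -0.5, 0.1]
finger_gap: 0.0853
gripper_force: 0.0
```

```bash

python3 -m pendant '[{"jaw":1,"x":0,"y":0.2,"z":-0.2,"ax":0,"ay":0,"az":0},{"jaw":1,"x":0,"y":0.2,"z":-0.2,"ax":0,"ay":0,"az":0},{"jaw":1,"x":0,"y":0.2,"z":-0.2,"ax":0,"ay":0,"az":0},{"jaw":1,"x":0,"y":0.2,"z":-0.2,"ax":0,"ay":0,"az":0},{"jaw":1,"x":0,"y":0.2,"z":-0.2,"ax":0,"ay":0,"az":0},{"jaw":1,"x":0,"y":0.2,"z":-0.2,"ax":0,"ay":0,"az":0}]' 50
python3 -m pendant '[{"jaw":1,"x":0,"y":0,"z":1,"ax":0,"ay":0,"az":0},{"jaw":1,"x":0,"y":0,"z":4,"ax":0,"ay":0,"az":0},{"jaw":1,"x":0,"y":0,"z":8,"ax":0,"ay":0,"az":0},{"jaw":1,"x":0,"y":0,"z":12,"ax":0,"ay":0,"az":0},{"jaw":1,"x":0,"y":0,"z":12.5,"ax":0,"ay":0,"az":0},{"jaw":1,"x":0,"y":0,"z":12.5,"ax":0,"ay":0,"az":0},{"jaw":1,"x":0,"y":0,"z":12.5,"ax":0,"ay":0,"az":0}]' 50
python3 -m pendant '[{"jaw":1,"x":0,"y":4,"z":0,"ax":0,"ay":0,"az":-1},{"jaw":1,"x":-0.5,"y":9,"z":0,"ax":0,"ay":0,"az":-1},{"jaw":1,"x":-1,"y":14,"z":0,"ax":0,"ay":0,"az":-1},{"jaw":1,"x":-2,"y":19,"z":0,"ax":0,"ay":0,"az":-1},{"jaw":1,"x":-2,"y":23,"z":0,"ax":0,"ay":0,"az":-1},{"jaw":1,"x":-2,"y":24.7,"z":0,"ax":0,"ay":0,"az":-1},{"jaw":1,"x":-2,"y":24.7,"z":0,"ax":0,"ay":0,"az":-1},{"jaw":1,"x":-2,"y":24.7,"z":0,"ax":0,"ay":0,"az":-1},{"jaw":1,"x":-2,"y":24.7,"z":0,"ax":0,"ay":0,"az":-1}]' 50
```

```text
time_s: 22.3
eef_pos: [0.5518, -0.1047, -0.0308]
tool_rot: [[1.0, 0.0, 0.001], [0.0, -1.0, 0.0], [0.001, -0.0, -1.0]]
ft_force: [-0.7, -0.4, 5.7]
finger_gap: 0.053
gripper_force: 52.8
time_s: 23.0
eef_pos: [0.5502, -0.1049, 0.0926]
tool_rot: [[1.0, 0.0, -0.002], [0.0, -1.0, 0.0], [-0.002, -0.0, -1.0]]
ft_force: [0.3, 0.5, -1.8]
finger_gap: 0.0525
gripper_force: 52.8
time_s: 23.9
eef_pos: [0.5308, 0.1398, 0.0924]
tool_rot: [[1.0, -0.02, -0.002], [-0.02, -1.0, -0.002], [-0.002, 0.002, -1.0]]
ft_force: [0.1, -0.9, -1.2]
finger_gap: 0.0528
gripper_force: 52.9
```

The reading of about 1.2 N confirms the lightest case. I lower it to an expected contact at a reading of z = 31 mm.

```bash

python3 -m pendant '[{"jaw":1,"x":0,"y":0.2,"z":-1.5,"ax":0,"ay":0,"az":0},{"jaw":1,"x":0,"y":0.2,"z":-3,"ax":0,"ay":0,"az":0},{"jaw":1,"x":0,"y":0.2,"z":-4,"ax":0,"ay":0,"az":0},{"jaw":1,"x":0,"y":0.2,"z":-5,"ax":0,"ay":0,"az":0},{"jaw":1,"x":0,"y":0.2,"z":-5.4,"ax":0,"ay":0,"az":0},{"jaw":1,"x":0,"y":0.2,"z":-5.4,"ax":0,"ay":0,"az":0},{"jaw":1,"x":0,"y":0.2,"z":-5.4,"ax":0,"ay":0,"az":0},{"jaw":1,"x":0,"y":0.2,"z":-5.4,"ax":0,"ay":0,"az":0}]' 50
```

```text
time_s: 24.7
eef_pos: [0.5317, 0.1443, 0.04]
tool_rot: [[1.0, -0.017, 0.001], [-0.017, -1.0, 0.0], [0.001, -0.0, -1.0]]
ft_force: [-0.7, 0.2, -1.1]
finger_gap: 0.0529
gripper_force: 53.0
```

```bash

python3 -m pendant '[{"jaw":1,"x":0,"y":-0.2,"z":-0.2,"ax":0,"ay":0,"az":0},{"jaw":1,"x":0,"y":-0.2,"z":-0.4,"ax":0,"ay":0,"az":0},{"jaw":1,"x":0,"y":-0.2,"z":-0.6,"ax":0,"ay":0,"az":0},{"jaw":1,"x":0,"y":-0.2,"z":-0.7,"ax":0,"ay":0,"az":0},{"jaw":1,"x":0,"y":-0.2,"z":-0.8,"ax":0,"ay":0,"az":0},{"jaw":1,"x":0,"y":-0.2,"z":-0.8,"ax":0,"ay":0,"az":0}]' 50
python3 -m pendant '[{"jaw":1,"x":0,"y":0,"z":-0.05,"ax":0,"ay":0,"az":0},{"jaw":1,"x":0,"y":0,"z":-0.1,"ax":0,"ay":0,"az":0},{"jaw":1,"x":0,"y":0,"z":-0.1,"ax":0,"ay":0,"az":0}]' 50
```

```text
time_s: 25.3
eef_pos: [0.5312, 0.1421, 0.0313]
tool_rot: [[1.0, -0.017, -0.0], [-0.017, -1.0, -0.0], [-0.0, 0.0, -1.0]]
ft_force: [-0.1, -0.5, -0.9]
finger_gap: 0.0526
gripper_force: 53.0
time_s: 25.6
eef_pos: [0.5313, 0.1422, 0.0312]
tool_rot: [[1.0, -0.017, 0.0], [-0.017, -1.0, -0.0], [0.0, 0.0, -1.0]]
ft_force: [-2.7, -0.5, 8.0]
finger_gap: 0.0531
gripper_force: 53.9
```

Contact at 31.2 mm as predicted. I release, retreat and check.

```bash

python3 -m pendant '[{"jaw":-1,"x":0,"y":0,"z":0.1,"ax":0,"ay":0,"az":0},{"jaw":-1,"x":0,"y":0,"z":0.1,"ax":0,"ay":0,"az":0},{"jaw":-1,"x":0,"y":0,"z":0.1,"ax":0,"ay":0,"az":0},{"jaw":-1,"x":0,"y":0,"z":0.1,"ax":0,"ay":0,"az":0},{"jaw":-1,"x":0,"y":0,"z":2,"ax":0,"ay":0,"az":0},{"jaw":-1,"x":0,"y":0,"z":6,"ax":0,"ay":0,"az":0},{"jaw":-1,"x":0,"y":-5,"z":9,"ax":0,"ay":0,"az":0},{"jaw":-1,"x":0,"y":-10,"z":9,"ax":0,"ay":0,"az":0},{"jaw":-1,"x":0,"y":-15,"z":9,"ax":0,"ay":0,"az":0},{"jaw":-1,"x":0,"y":-20,"z":9,"ax":0,"ay":0,"az":0}]' 50
python3 -m pendant '[{"jaw":-1,"x":0,"y":-5,"z":0,"ax":0,"ay":0,"az":0},{"jaw":-1,"x":0,"y":-10,"z":0,"ax":0,"ay":0,"az":0},{"jaw":-1,"x":0,"y":-10,"z":0,"ax":0,"ay":0,"az":0},{"jaw":-1,"x":0,"y":-10,"z":0,"ax":0,"ay":0,"az":0}]' 50
python3 - <<'E'
from h import *
from plant import read_camera
T=read_camera("top");S=read_camera("scene")
for c in(T,S):print([dark(c,proj(c,(.5317,.141,.09)),z=.09,r=22,th=t) for t in (65,75)])
T0=np.load("top.npz")["frame"]
d=(np.abs(T["frame"].astype(int)-T0).max(2)>40).astype(np.uint8)
n,l,s,ce=cv2.connectedComponentsWithStats(d)
print([(s[i].tolist()) for i in range(1,n) if s[i,4]>25])
E
```

```text
time_s: 26.6
eef_pos: [0.5313, -0.0524, 0.121]
tool_rot: [[1.0, -0.017, 0.001], [-0.017, -1.0, -0.0], [0.001, 0.0, -1.0]]
ft_force: [0.3, 0.0, -0.1]
finger_gap: 0.0856
gripper_force: 0.0
time_s: 27.0
eef_pos: [0.5308, -0.1522, 0.1202]
tool_rot: [[1.0, -0.021, -0.0], [-0.021, -1.0, -0.0], [-0.0, 0.0, -1.0]]
ft_force: [-0.3, 1.4, -0.2]
finger_gap: 0.0855
gripper_force: 0.0
[(array([532., 143.]), array([26.7, 70.2]), -2.2), (array([531.1, 143.2]), array([29.2, 72.2]), -0.6)]
[(array([531.9, 143.7]), array([30. , 68.8]), -2.1), (array([533.6, 143.5]), array([31.3, 72.3]), -2.4)]
[[298, 157, 177, 263, 24623], [193, 203, 120, 87, 4001], [388, 204, 30, 33, 458], [186, 210, 9, 37, 197], [116, 214, 34, 46, 1092], [91, 353, 101, 67, 3416], [476, 375, 35, 22, 386], [442, 397, 43, 23, 438], [332, 409, 30, 11, 178]]
```

```bash
python3 -c "
from plant import env
print(env.job_done())"
```

```text
the job is handed in; nothing more can be done
None
```

The three cases are stacked flat in the carrier, heaviest (about 5.2–6 N) at the bottom, middle (about 2.9 N) on it and lightest (about 1.2 N) on top; the job was handed in at about 27 s, with no verdict returned.

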